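# Open the potter's tool box and lay out the loop tool

## Robot

A 6-joint arm with a two-finger parallel gripper is mounted at the origin on the work surface. World frame = base frame: x ahead of the robot, y to its left, z up, the work surface at z = 0. Lengths are in mm, angles in rad, forces in N, time in s.
With the tool pointing down it reaches from about 275 to 1000 mm from the base axis. Payload 8.4 kg.
Tool frame: the origin (TCP) lies on the centre line of the jaws, within the pads' length; the fingertips stand 17 mm ahead of it and the grasp point (between the pads) lies 2 mm behind it; z points along the fingers, y is the direction in which the jaws open and shut (so a half turn about z gives the same grasp; the last joint's range is limited). The gripper opens to 85 mm and grips with 20 to 120 N. Pads are 22 mm wide; open, the fingers measure 114 mm over their backs; the gripper's body (76 mm by 85 mm) begins 54 mm behind the grasp point. The pads swing forward as they close: fully open they stand 13 mm farther back than shut.
Start: joints at [-1.104, 0.353, 1.633, -0, 1.155, -0.002], TCP at [282.384, -557.573, 248.281] pointing down, gripper open.
Joint ranges: [-2.63, 2.63], [-0.92, 2.1], [0.06, 2.66], [-1.3, 4.44], [0, 2.69], [-3.02, 3.02]. Speed limits (rad/s): [2.22, 2.22, 2.79, 3.14, 3.14, 3.14].

## Interface

Orientations are given as [roll, pitch, yaw] about the fixed x, y, z axes, in that order (R = Rz(yaw) Ry(pitch) Rx(roll)).
In Python, from rig import r, vision, ticket gives the robot as it stands.
- The arm moves only by the tool move_arm, never from a script. Its argument "plan" is a list of rows, each a list of 3 entries, a list of its own where there are three numbers: the shift along the tool's x, y, z in m, then the turn about the tool's z in degrees, then the opening in per cent of the stroke, from 0 (shut) to 100 (fully open). A call has 1 to 5 rows; each row shifts and turns the commanded pose from where the row before left it, along the tool's axes as they then stand; what a row does not reach is not made up. A row lasts 1/12 s, in which the tool goes at most 41.7 mm and 7.16 degrees, less where a joint would pass 70% of its speed; a pose out of reach is approached as far as the arm can. A call with a gripper value outside its range is refused whole. The fingers move at their own pace and stop on an object; "grip_force" is the grip in N (left out, the last holds). Time passes only in rows, so rows that do not move let the fingers close. It gives the time, the measured TCP pose, the force and the opening at its end, in the units of the state.
- r.sense(): the state, without advancing time (a new reading comes with each control period).
- vision.grab_frame(name): name is "scene" or "side" or "wrist"; returns (picture, depth): 420x560x3 uint8, red, green, blue; 420x560 float32, mm along the optical axis (not along the pixel's ray), 0 where there is no reading.
- vision.calibration(name): a dict with "intrinsics" (3x3 intrinsics, pixels), "rvec" (rotation vector, rad) and "tvec" (3), from world to camera coordinates, as OpenCV has them. Camera axes: x right, y down, z forward; pixel columns grow to the right and rows downward; lengths in mm; the calibration is good to about 2 mm. A picture is of the moment at which its call begins: read the wrist's pose just before it. calibration takes no time and is no camera call; for the wrist camera it gives the pose at the moment of the call.
- ticket.sign_off(): hands the job in, once; it reports no verdict.
The state is a dict: "clock": time; "qpos": joint angles; "qvel": joint speeds; "joint_efforts": joint torques, N m; "eef_pos": TCP position; "tcp_rot": TCP orientation; "contact_force": force on the tool from outside, world axes, zero at the start; "wrist_torque": the same for the moment, N m; "opening": opening from 0.0 (shut) to 1.0 (fully open).
Only numpy, scipy, OpenCV 4.12 (cv2) and the standard library are available. Lean on these libraries where they do the work, as an engineer would, in place of code of your own. Each camera call takes 0.05 s, during which the arm holds its last target. There are 200 camera calls.

## Task

Get the loop tool ready for trimming: hook the slotted end of the tool box's sliding lid up over the stop lip, slide the lid out of its grooves and leave it lying flat on the plaster slab, clear of the box. Then take the loop tool out of the box and lay it gently, flat, in the middle of the bare round bat on the table; leave the other wooden tool in the box and do not disturb the cup, mug and jar around it.

Things in the scene. Friction and masses are not known exactly. Their poses are not given: they have to be found in the camera images.
- toolbox: fixed wooden box, 208 long, 190 wide, 68.5 mm high. Origin on the table; x points along the lid's slide to the open end, z up. Outer faces: open end x = +100, closed end x = -108 mm. Inside: floor 10 mm above the table, x -98 to +94, y -85 to +85. The lid lies on shelves 50 mm above the table, in grooves of the long walls (bottoms at y = +-90).
- stop_lip (a point): middle of the top of the stop lip, 54.5 mm above the table, which runs across the box's open end (box x = 94 to 100 mm) 4.5 mm above the groove shelves and blocks the lid until its front edge is lifted over; the lid then rests and slides on the lip. Below the shelf level is the end wall.
- rail_end (a point): front end (box x = -6 mm), underside, of the rail over the +y groove. Such rails cover both grooves from here to the closed end, 62.5 to 68.5 mm above the table, |y| over 85 mm, and leave the lid 4.5 mm of play. Ahead of them the grooves are open above, so the lid's slotted end can be tilted up.
- lid_slot (a point): centre (mid-thickness) of the finger slot through the lid: 44 mm along the slide, 60 mm across, with a solid strip 30 mm long from it to the lid's front edge. Axes as the lid: x along the slide to the open end, z up. When shut, the front edge is 1 to 3 mm behind the lip. About 4 mm of lift at the slot's front edge clears the lip; about 8 mm brings the lid against the rails.
- lid_centre (a point): centre, at mid-thickness, of the loose plywood lid, 188 long, 177 wide, 8 mm thick, about 0.14 kg, same axes; 54 mm above the table when shut. The slot's centre is 42 mm from it towards +x.
- lid_rear (a point): middle of the lid's rear edge (94 mm behind its centre)
- lid_front (a point): middle of the lid's front edge (94 mm ahead of its centre)
- slab: fixed plaster slab beside the box's open end, a gap of about 12 mm away: 200 along the slide, 284 across, 50 mm high (level with the groove shelf). Origin under its centre, on the table; axes parallel to the box's, its centre about 47 mm to the box's +y side. A cup stands on its +y corner strip; the part straight in front of the box is free.
- loop_centre (a point): centre (half-way up) of the loop tool: wooden handle 92 long, 22 wide, 24 mm high with a steel wire loop at each end (one 34 mm wide, one 20 mm wide), 168 mm over all, 0.07 kg. x axis along the handle. Starts lying on the box's floor along the slide, about 27 mm to one or the other side of the middle.
- wood_tool_centre (a point): centre (half-way up) of the plain wooden modelling tool, same handle (22 wide, 24 high) with flat wooden ends, 166 mm over all; lies on the box's floor on the other side, parallel to the loop tool. Stays in the box.
- bat: fixed bare round plywood bat lying on the table, 230 mm across, 14 mm thick; origin under its centre, on the table
- cup: thrown clay cup standing on the slab's +y strip, 68 mm across, 62 mm high; origin under its base. Leave alone.
- mug: terracotta mug beyond the bat and slab, to the right, 80 mm across, 85 mm high; origin under its base. Leave alone.
- glaze_jar: white jar with black cap at the left of the table, 76 mm across, 96 mm high; origin under its base. Leave alone.
There are look-alikes about, which are no part of the job. There is more than one size of the bat; the job needs the larger.

How it is judged (in metres and radians):
On the way, in this order (a step that is already met when the one before it is completed fails the run):
1. the lid's front edge is over the stop lip, the lid still in its grooves (x of lid_front in the frame of toolbox above 0.101 m and x of lid_rear in the frame of toolbox below 0 m and z of lid_front in the frame of toolbox above 0.056 m and z of lid_rear in the frame of toolbox below 0.0605 m), for 0.1 s.
2. the lid is out of the grooves and lies flat on the slab, clear of the box (x of lid_rear in the frame of toolbox above 0.102 m and height (world z) of lid_centre between 0.05 and 0.058 m and angle between lid_centre's own z axis and vertical below 0.05 rad), for 0.2 s.
At the end, for the whole second after the job is handed in: Lid flat on the slab (tilt < 0.05 rad, mid-thickness 50-58 mm above the table), rear edge past the box's end face; loop tool flat on the bat (level within 0.12 rad, centre 20-33 mm above the table and within 60 mm of the bat's centre); modelling tool on the floor of the box (all of step 2 and horizontal distance between loop_centre and bat below 0.06 m and height (world z) of loop_centre between 0.02 and 0.033 m and angle between loop_centre's own x axis and vertical between 1.45 and 1.69 rad and x of wood_tool_centre in the frame of toolbox between -0.098 and 0.094 m and y of wood_tool_centre in the frame of toolbox between -0.085 and 0.085 m and height (world z) of wood_tool_centre below 0.045 m); the robot touches nothing.
It fails at once if a bystander (cup, mug or jar) moved more than 30 mm (distance of any of cup, mug, glaze_jar from where it was at the start of the episode above 0.03 m).
It fails at once if the loop tool dropped from more than about 50 mm above the bat (height (world z) of loop_centre above 0.075 m and contact force between loop_tool and anything else below 0.001 N).
It also fails if it takes over 64 s, if anything falls off the work surface, if the arm or the gripper's body presses on something with over 40 N, if the wrist force passes 120 N, or if a joint passes its speed limit or range.

## Working session

There is one attempt and no reset: what is moved stays moved. The work goes in short steps, Python scripts to look and compute and a tool call to move; the robot and the scene stay as the last step left them, time stands still between calls to the robot, and variables do not carry over. Pictures are saved under pics/ and viewed, on a budget of 10 in all, crops included, one or two more only if the job needs it, and the job is handed in when it is done.

Besides the shell and the picture viewer there is one more tool, called after "Request:" in YAML: its name, and indented under it one key for each argument. move_arm: Moves the arm, as the interface text tells. Its arguments: {"type":"object","properties":{"plan":{"type":"array","items":{"type":"array"}},"grip_force":{"type":"number"}},"required":["plan"]}

```bash
ls; mkdir -p pics
python3 - <<'E'
from rig import r,vision,ticket
import cv2,numpy as np
print(r.sense())
for n in ("scene","side"):
    p,d=vision.grab_frame(n); c=vision.calibration(n); print(n,c)
    np.savez(f"pics/{n}0.npz",p=p,d=d,K=c["intrinsics"],rv=c["rvec"],tv=c["tvec"])
    cv2.imwrite(f"pics/{n}0.png",cv2.resize(p[:,:,::-1],(800,600),interpolation=cv2.INTER_CUBIC))
E
```

```text
pics
{'clock': 0.0, 'qpos': array([-1.10438150e+00,  3.53665391e-01,  1.63413944e+00, -1.27479087e-05,
        1.15522384e+00, -2.41275874e-03]), 'qvel': array([ 0.00090804,  0.0004741 , -0.00090635, -0.00160923,  0.00050874,
       -0.00067414]), 'joint_efforts': array([-1.69468811e-03, -6.05248117e+01, -3.42063081e+01,  1.50659880e-04,
        9.57126467e-03,  4.17275567e-05]), 'eef_pos': array([ 282.18117645, -557.15234595,  247.54864017]), 'tcp_rot': array([-3.14015662e+00,  8.19069809e-06,  4.68832743e-01]), 'contact_force': array([ 0.09562651, -0.25495214, -0.6708056 ]), 'wrist_torque': array([-0.01033099,  0.02441608, -0.0291997 ]), 'opening': 1.001635913264199}
scene {'intrinsics': array([[400.835738  ,   0.        , 279.933837  ],
       [  0.        , 400.835738  , 207.02082556],
       [  0.        ,   0.        ,   1.        ]]), 'rvec': array([ 1.67728293,  1.49160015, -0.82597084]), 'tvec': array([-124.67351339, -207.13602018, 1484.65149142])}
side {'intrinsics': array([[493.00835665,   0.        , 276.29802625],
       [  0.        , 493.00835665, 209.83848726],
       [  0.        ,   0.        ,   1.        ]]), 'rvec': array([ 0.58399934, -2.56829525,  1.29784768]), 'tvec': array([ 479.73663482,  148.67870978, 1297.89313172])}
```

View pics/scene0.png

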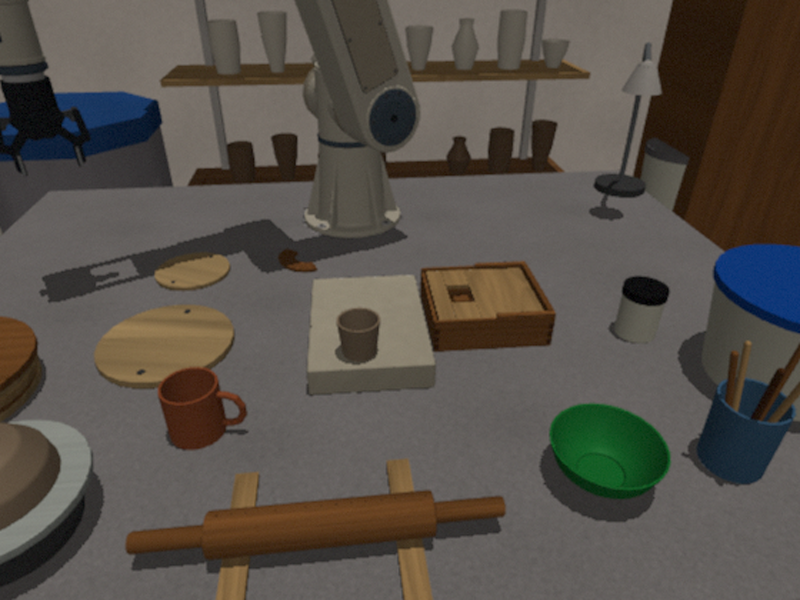

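View pics/side0.png

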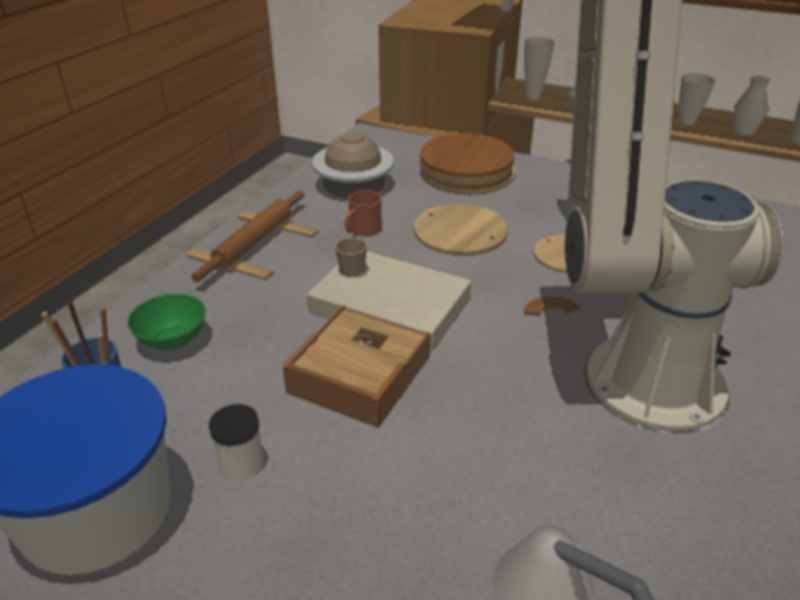

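The scene view shows the box at about (485,305), its lid slot at (460,293), and the slab at (370,330) with the cup on it. The large bat is at (167,343), the mug at (195,405) and the jar at (640,308). The box's open end faces world -y. The side view agrees, with the slot at (370,337). Next I measure from depth.

```bash
cat > h.py <<'E'
import numpy as np,cv2
def cloud(d,K,rv,tv):
    v,u=np.mgrid[0:d.shape[0],0:d.shape[1]]
    pc=np.stack([(u-K[0,2])/K[0,0]*d,(v-K[1,2])/K[1,1]*d,d],-1)
    R=cv2.Rodrigues(np.array(rv))[0]
    w=(pc-np.array(tv).ravel())@R
    w[d<=0]=np.nan
    return w
def load(n):
    z=np.load(f"pics/{n}.npz"); return z["p"],cloud(z["d"],z["K"],z["rv"],z["tv"])
E
python3 - <<'E'
from h import *
for n in("scene0","side0"):
    p,w=load(n); s=.7
    for k,(u,v) in ({"box":(505,290),"slab":(340,300),"bat":(167,343),"sbat":(192,270),"cup":(358,320),"mug":(195,400),"jar":(643,290)} if n[:2]=="sc" else {"box":(350,360),"slab":(420,290),"bat":(460,230),"cup":(352,250),"mug":(365,215),"jar":(235,420)}).items():
        print(n,k,w[int(v*s),int(u*s)].round())
    box=w[int(.7*290),int(.7*505)] if n[:2]=="sc" else w[int(.7*360),int(.7*350)]
    sl=w[int(.7*300),int(.7*340)] if n[:2]=="sc" else w[int(.7*290),int(.7*420)]
    bt=w[int(.7*343),int(.7*167)] if n[:2]=="sc" else w[int(.7*230),int(.7*460)]
    def rect(c,lo,hi,rad,nm):
        m=(w[...,2]>lo)&(w[...,2]<hi)&(np.hypot(w[...,0]-c[0],w[...,1]-c[1])<rad)
        l,lab,st,_=cv2.connectedComponentsWithStats(m.astype(np.uint8)); i=1+st[1:,4].argmax()
        q=w[lab==i][:,:2].astype(np.float32); print(n,nm,len(q),np.median(w[lab==i][:,2]),[np.round(a,3) for a in map(np.array,cv2.minAreaRect(q))])
    rect(box,62,75,190,"rim");rect(box,52,75,190,"lid+rim");rect(box,35,75,140,"box");rect(sl,42,52,200,"slab");rect(bt,8,22,150,"bat")
E
```

```text
scene0 box [496. 261.  55.]
scene0 slab [484. -46.  47.]
scene0 bat [ 533. -347.   12.]
scene0 sbat [ 262. -355.    6.]
scene0 cup [614. -18.  89.]
scene0 mug [ 773. -244.   84.]
scene0 jar [584. 478.  94.]
scene0 rim 411 66.13374735872753 [array([503.618, 271.307]), array([102.657, 192.984]), np.float64(88.956)]
scene0 lid+rim 3126 56.456169547871454 [array([501.359, 218.124]), array([209.407, 195.328]), np.float64(88.688)]
scene0 box 3234 56.23278442191244 [array([501.758, 222.593]), array([200.503, 195.914]), np.float64(88.646)]
scene0 slab 3810 48.15697243235476 [array([5.43426e+02, 5.24000e-01]), array([200.224, 282.984]), np.float64(88.7)]
scene0 bat 3936 12.102295386057676 [array([ 522.384, -351.738]), array([226.243, 228.743]), np.float64(25.391)]
side0 box [505. 247.  59.]
side0 slab [480. -12.  50.]
side0 bat [ 515. -327.   15.]
side0 cup [655. -41.  83.]
side0 mug [ 720. -223.   62.]
side0 jar [572. 488.  98.]
side0 rim 604 68.01697534595912 [array([500.825, 258.362]), array([136.139, 193.924]), np.float64(87.345)]
side0 lid+rim 3840 58.645144581776734 [array([500.123, 219.577]), array([213.407, 192.496]), np.float64(88.506)]
side0 box 4231 58.31847248100967 [array([499.829, 218.079]), array([216.57 , 195.802]), np.float64(87.943)]
side0 slab 2898 49.75105407823948 [array([539.901,   7.118]), array([215.025, 280.224]), np.float64(88.99)]
side0 bat 1786 14.121925543759204 [array([ 522.584, -349.446]), array([227.649, 233.849]), np.float64(9.589)]
```

Request:
move_arm:
  plan:
    - [[0,0,0],7.05,53]
    - [[0,0,0],7.05,53]
    - [[0,0,0],7.05,53]
    - [[0,0,0],7.05,53]
    - [[0.01,-0.035,0.006],0,53]

```text
clock: 0.52
eef_pos: [292.6, -527.1, 243.0]
tcp_rot: [3.137, -0.001, -0.033]
contact_force: [0.6, -0.1, 0.6]
opening: 0.529
```

Request:
move_arm:
  plan:
    - [[0.01,-0.035,0.006],0,53]
    - [[0.01,-0.035,0.006],0,53]
    - [[0.01,-0.035,0.006],0,53]
    - [[0.01,-0.035,0.006],0,53]
    - [[0.01,-0.035,0.006],0,53]

```text
clock: 0.93
eef_pos: [347.2, -347.3, 211.8]
tcp_rot: [-3.141, 0.0, -0.024]
contact_force: [0.2, -0.2, -0.5]
opening: 0.534
```

Request:
move_arm:
  plan:
    - [[0.01,-0.035,0.006],0,53]
    - [[0.01,-0.035,0.006],0,53]
    - [[0.01,-0.035,0.006],0,53]
    - [[0.01,-0.035,0.006],0,53]
    - [[0.01,-0.035,0.006],0,53]

```text
clock: 1.35
eef_pos: [401.3, -173.5, 182.0]
tcp_rot: [-3.142, 0.0, -0.024]
contact_force: [1.6, -0.7, -0.0]
opening: 0.53
```

Request:
move_arm:
  plan:
    - [[0.01,-0.035,0.006],0,53]
    - [[0.01,-0.035,0.006],0,53]
    - [[0.01,-0.035,0.006],0,53]
    - [[0.01,-0.035,0.006],0,53]
    - [[0,0,0],0,53]

```text
clock: 1.77
eef_pos: [445.5, -31.5, 157.4]
tcp_rot: [-3.14, 0.0, -0.02]
contact_force: [-0.0, -0.3, 0.0]
opening: 0.533
```

Request:
move_arm:
  plan:
    - [[0.01,-0.034,0],0,53]
    - [[0.01,-0.034,0],0,53]
    - [[0.01,-0.034,0],0,53]
    - [[0.01,-0.034,0],0,53]
    - [[0.01,-0.034,0],0,53]

```text
clock: 2.18
eef_pos: [498.7, 134.0, 158.1]
tcp_rot: [3.141, 0.0, -0.023]
contact_force: [-0.1, -1.0, -0.1]
opening: 0.532
```

Request:
move_arm:
  plan:
    - [[0,0,0],0,53]

```text
clock: 2.27
eef_pos: [500.8, 137.3, 158.6]
tcp_rot: [-3.14, -0.003, -0.021]
contact_force: [0.3, -0.4, 0.2]
opening: 0.529
```

```bash
cat >> h.py <<'E'
def grab(n,name):
    from rig import r,vision
    c=vision.calibration(n); s=r.sense(); p,d=vision.grab_frame(n)
    np.savez(f"pics/{name}.npz",p=p,d=d,K=c["intrinsics"],rv=c["rvec"],tv=c["tvec"])
    cv2.imwrite(f"pics/{name}.png",cv2.resize(p[:,:,::-1],(800,600),interpolation=cv2.INTER_CUBIC))
    return s
E
python3 - <<'E'
from h import *
s=grab("wrist","w1"); print(s["eef_pos"],s["tcp_rot"],s["clock"])
E
```

```text
[500.78612705 137.25783186 158.57030665] [-3.13953041e+00 -2.50556730e-03 -2.08682844e-02] 2.2667
```

View pics/w1.png

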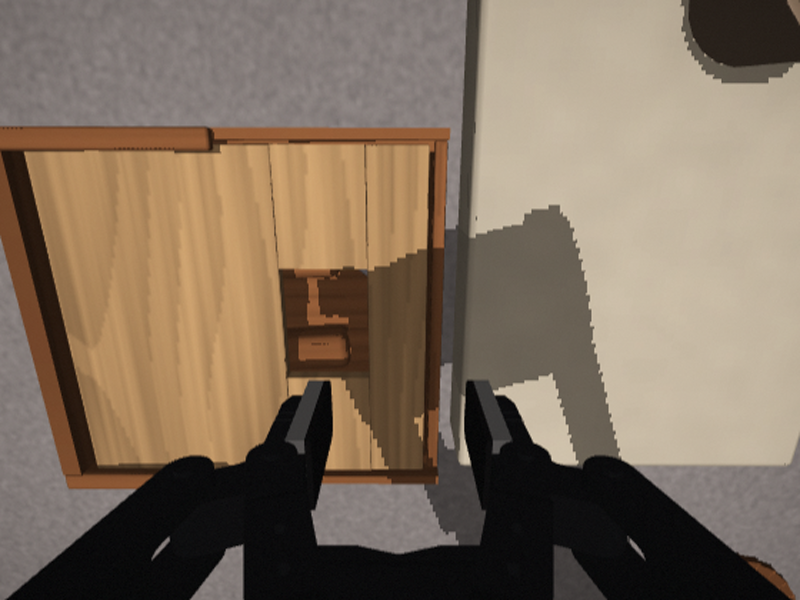

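The wrist view shows the slot's front edge running from (366,270) to (369,375) and its rear edge at (283,320). The lid's front edge is near x=429, with the lip and end face at x=429-440.

```bash
cat >> h.py <<'E'
def ray(name,pts,z):
    q=np.load(f"pics/{name}.npz"); R=cv2.Rodrigues(q["rv"])[0]; t=q["tv"].ravel()
    u=np.array(pts,float)*.7
    d=np.c_[u,np.ones(len(u))]@np.linalg.inv(q["K"]).T@R; o=-R.T@t
    return (o+d*((z-o[2])/d[:,2])[:,None]).round(1)
E
python3 - <<'E'
from h import *
print("slot FL,FR,RL,RR",ray("w1",[(366,270),(369,375),(280,270),(287,375)],58)[:,:2].tolist())
print("front edge",ray("w1",[(432,160),(426,380)],58)[:,:2].tolist())
print("endface top corner sidewall",ray("w1",[(449,129),(437,482),(446,200)],62)[:,:2].tolist())
print("slab edge",ray("w1",[(478,150),(463,380)],50)[:,:2].tolist())
E
```

```text
slot FL,FR,RL,RR [[526.9, 152.3], [469.2, 153.2], [527.8, 195.1], [470.2, 197.1]]
front edge [[578.3, 119.5], [465.6, 122.6]]
endface top corner sidewall [[591.3, 112.2], [403.0, 116.8], [560.4, 113.2]]
slab edge [[582.3, 97.0], [461.1, 101.6]]
```

Request:
move_arm:
  plan:
    - [[-0.002,0,0.027],0,48]
    - [[0,0,0.027],0,48]
    - [[0,0,0.02],0,48]
    - [[0,0,0.008],0,48]
    - [[0,0,0],0,48]
  grip_force: 20

```text
clock: 2.73
eef_pos: [495.2, 131.5, 74.8]
tcp_rot: [3.14, 0.004, -0.024]
contact_force: [0.3, -0.2, 0.1]
opening: 0.485
```

Request:
move_arm:
  plan:
    - [[0,0,0.0],0,48]
    - [[0,0,0.001],0,48]
    - [[0,0,0],0,48]

```text
clock: 2.98
eef_pos: [497.4, 132.6, 76.4]
tcp_rot: [-3.141, -0.002, -0.024]
contact_force: [-0.3, 0.7, -0.2]
opening: 0.481
```

Run:
```python
from h import *
s=grab("wrist","w2"); print(s["eef_pos"],s["opening"],s["contact_force"])
p=np.load("pics/w2.npz")["p"]; cv2.imwrite("pics/w2c.png",cv2.resize(p[180:400,120:420,::-1],(800,587),interpolation=cv2.INTER_CUBIC))
```

```text
[497.3536865  132.55796893  76.36193374] 0.48129337693793733 [-0.31282956  0.65974052 -0.22197911]
```

View pics/w2c.png

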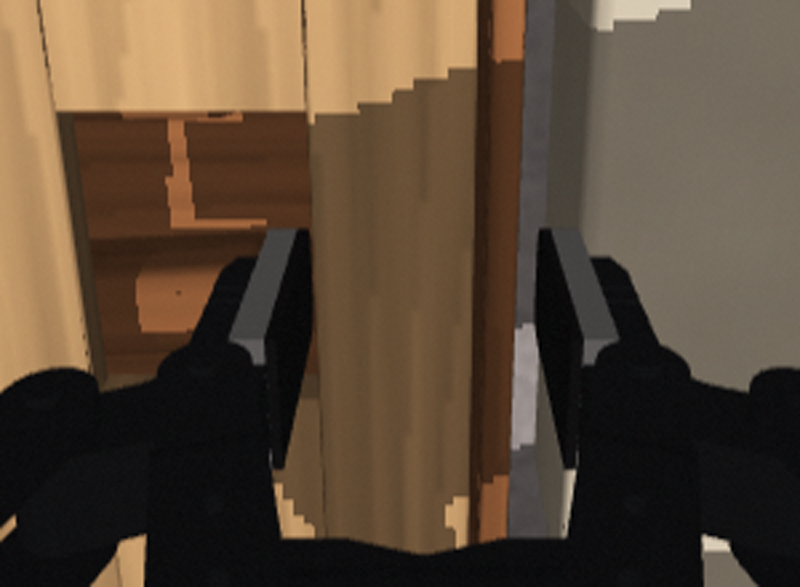

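The crop shows the strip between columns 310 and 475, and the jaws centred at about column 422. I shift 5 mm towards the box and creep down.

Request:
move_arm:
  plan:
    - [[0,-0.005,0],0,46]
    - [[0,0,0.003],0,46]
    - [[0,0,0.001],0,46]
    - [[0,0,0],0,46]

```text
clock: 3.37
eef_pos: [496.5, 137.7, 71.1]
tcp_rot: [3.142, 0.0, -0.023]
contact_force: [-0.9, 0.2, 0.7]
opening: 0.461
```

Request:
move_arm:
  plan:
    - [[0,0,0.001],0,46]
    - [[0,0,0],0,46]

```text
clock: 3.53
eef_pos: [496.7, 137.6, 70.2]
tcp_rot: [3.142, 0.0, -0.023]
contact_force: [-0.3, 0.8, -0.2]
opening: 0.463
```

Request:
move_arm:
  plan:
    - [[0,0,0.001],0,46]
    - [[0,0,0],0,46]

```text
clock: 3.7
eef_pos: [496.8, 137.6, 70.0]
tcp_rot: [3.142, 0.0, -0.024]
contact_force: [-3.1, 0.4, 11.3]
opening: 0.458
```

Run:
```python
from h import *
s=grab("wrist","w3"); print(s["eef_pos"],s["opening"],s["contact_force"])
p,w=load("w3"); np.set_printoptions(precision=0,suppress=True,linewidth=200)
# pad tip depth profile: print world pos along rows around fingertip columns
for v in (262,266,270,280): print(v,[(u,w[v,u].round(0).tolist()) for u in (215,222,228,232,322,328,334)])
```

```text
[496.77298379 137.59074258  69.9783232 ] 0.45806001444646055 [-3.14029954  0.35288578 11.32163358]
262 [(215, [486.0, 178.0, 9.0]), (222, [486.0, 173.0, 10.0]), (228, [485.0, 169.0, 9.0]), (232, [485.0, 167.0, 9.0]), (322, [506.0, 116.0, 54.0]), (328, [479.0, 105.0, -0.0]), (334, [482.0, 102.0, 5.0])]
266 [(215, [483.0, 178.0, 10.0]), (222, [508.0, 163.0, 60.0]), (228, [508.0, 160.0, 59.0]), (232, [508.0, 158.0, 60.0]), (322, [507.0, 117.0, 60.0]), (328, [506.0, 114.0, 58.0]), (334, [507.0, 111.0, 60.0])]
270 [(215, [482.0, 177.0, 13.0]), (222, [508.0, 162.0, 64.0]), (228, [508.0, 160.0, 64.0]), (232, [508.0, 158.0, 64.0]), (322, [507.0, 118.0, 64.0]), (328, [507.0, 115.0, 64.0]), (334, [507.0, 112.0, 64.0])]
280 [(215, [504.0, 165.0, 66.0]), (222, [508.0, 161.0, 72.0]), (228, [508.0, 158.0, 73.0]), (232, [507.0, 157.0, 72.0]), (322, [502.0, 117.0, 64.0]), (328, [507.0, 116.0, 73.0]), (334, [506.0, 113.0, 72.0])]
```

The outer tip touches the lip at TCP z=70. I back off 1.5 mm and close on the strip.

Request:
move_arm:
  plan:
    - [[0,0,-0.0025],0,46]
    - [[0,0,0],0,40]
    - [[0,0,0],0,25]
    - [[0,0,0],0,25]
    - [[0,0,0],0,25]
  grip_force: 20

```text
clock: 4.17
eef_pos: [496.9, 137.6, 72.1]
tcp_rot: [-3.141, -0.0, -0.023]
contact_force: [-1.4, -0.3, 6.4]
opening: 0.339
```

Request:
move_arm:
  plan:
    - [[0,0,0],0,25]
    - [[0,0,0],0,25]

```text
clock: 4.33
eef_pos: [496.9, 137.6, 72.1]
tcp_rot: [-3.141, -0.0, -0.023]
contact_force: [-0.9, 0.2, 6.6]
opening: 0.338
```

Request:
move_arm:
  plan:
    - [[0,0,-0.002],0,25]
    - [[0,0,-0.002],0,25]
    - [[0,0,-0.002],0,25]
    - [[0,0,-0.001],0,25]
    - [[0,0,0],0,25]

```text
clock: 4.75
eef_pos: [496.4, 137.4, 78.7]
tcp_rot: [3.141, 0.001, -0.023]
contact_force: [-0.4, -1.2, -4.4]
opening: 0.34
```

Run:
```python
from h import *
s=grab("wrist","w4"); print(s["eef_pos"],s["opening"],s["contact_force"],s["wrist_torque"])
p,w=load("w4")
for v in (110,150,180,200): print([w[v,u].round(1).tolist() for u in (200,240,270,285,300,310)])
p=np.load("pics/w4.npz")["p"]; cv2.imwrite("pics/w4c.png",cv2.resize(p[180:400,120:420,::-1],(800,587),interpolation=cv2.INTER_CUBIC))
```

```text
[496.36811245 137.44078579  78.66072933] 0.3398088394324226 [-0.35701283 -1.22274956 -4.36524009] [-0.37146124 -0.01917372  0.02990911]
[[576.2, 167.5, 62.6], [575.8, 151.1, 62.5], [575.5, 138.7, 63.9], [575.4, 132.5, 63.9], [575.2, 126.4, 64.1], [575.1, 122.3, 64.0]]
[[560.1, 168.9, 63.6], [559.7, 152.0, 63.4], [559.5, 139.2, 64.3], [559.3, 132.8, 64.5], [559.1, 126.5, 64.4], [559.1, 122.3, 64.7]]
[[547.1, 170.3, 63.3], [546.9, 152.7, 64.2], [546.5, 139.6, 64.2], [546.4, 133.1, 64.2], [546.4, 126.6, 65.1], [546.1, 122.1, 64.0]]
[[538.0, 171.2, 63.2], [537.7, 153.3, 63.7], [537.4, 139.9, 63.9], [537.3, 133.2, 64.1], [537.4, 126.6, 64.9], [536.9, 122.1, 63.6]]
```

View pics/w4c.png

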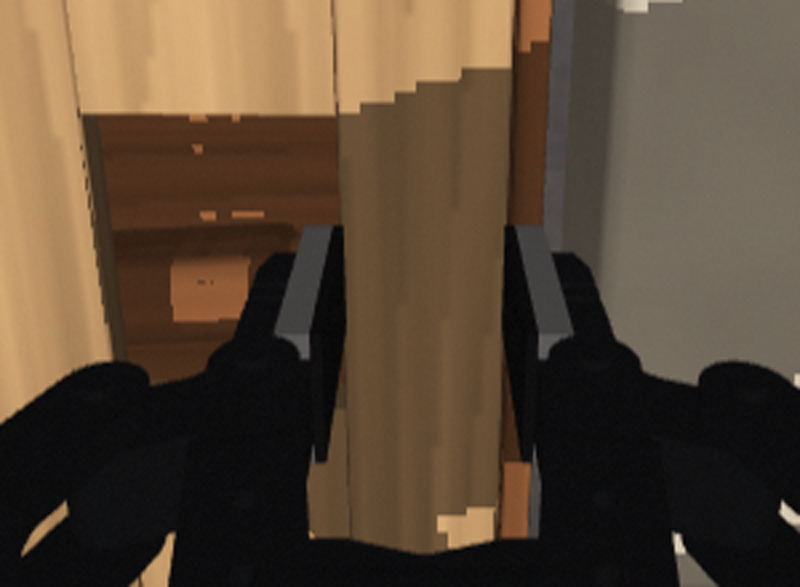

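The lid's strip is held between the pads, its top now at z≈64 (6 mm of lift). Now I pull along the slide.

Request:
move_arm:
  plan:
    - [[0,0.003,0],0,25]
    - [[0,0.006,0],0,25]
    - [[0,0.008,0],0,25]
    - [[0,0.008,0],0,25]
    - [[0,0,0],0,25]
  grip_force: 40

```text
clock: 5.22
eef_pos: [495.9, 111.0, 78.7]
tcp_rot: [3.141, 0.0, -0.024]
contact_force: [0.1, -0.6, -3.2]
opening: 0.323
```

Run:
```python
from h import *
s=grab("wrist","w5"); print(s["eef_pos"],s["opening"],s["contact_force"],s["wrist_torque"])
p,w=load("w5")
for v in (150,180,200): print([w[v,u].round(1).tolist() for u in (160,200,240,270,285,300,305,310,315)])
```

```text
[495.88346215 110.95851017  78.73210101] 0.3227764179506289 [ 0.05698597 -0.55575775 -3.18229429] [-0.41955841 -0.0059941   0.03880236]
[[560.1, 159.3, 63.9], [559.6, 142.5, 63.3], [559.3, 125.3, 64.1], [558.9, 112.6, 64.1], [558.8, 106.3, 64.2], [558.6, 99.9, 64.1], [558.6, 97.8, 64.3], [558.7, 95.8, 65.4], [556.8, 92.0, 50.3]]
[[547.0, 161.4, 63.0], [546.6, 143.8, 63.2], [546.5, 126.0, 65.0], [545.9, 113.1, 63.6], [546.0, 106.5, 64.8], [545.5, 99.9, 63.4], [545.8, 97.9, 65.1], [545.7, 95.7, 64.8], [542.5, 91.9, 50.1]]
[[537.9, 162.8, 62.7], [538.0, 144.3, 64.7], [537.1, 126.8, 63.4], [536.7, 113.4, 62.9], [537.0, 106.7, 64.6], [536.9, 100.1, 65.1], [536.5, 97.8, 63.9], [536.9, 95.7, 65.4], [532.6, 91.8, 50.2]]
```

The front edge is past the lip (box x≈119, top z≈64). I pull the rest.

Request:
move_arm:
  plan:
    - [[0,0.01,0],0,25]
    - [[0,0.014,0],0,25]
    - [[0,0.014,0],0,25]
    - [[0,0.014,0],0,25]
    - [[0,0.01,0],0,25]

```text
clock: 5.68
eef_pos: [494.7, 49.3, 78.9]
tcp_rot: [3.141, -0.0, -0.023]
contact_force: [0.3, 1.9, -1.5]
opening: 0.324
```

Request:
move_arm:
  plan:
    - [[0,0.012,0],0,25]
    - [[0,0.014,0],0,25]
    - [[0,0.014,0],0,25]
    - [[0,0.014,0],0,25]
    - [[0,0.01,0],0,25]

```text
clock: 6.1
eef_pos: [493.2, -14.7, 78.9]
tcp_rot: [3.141, -0.0, -0.024]
contact_force: [-0.3, 0.1, -2.5]
opening: 0.326
```

Run:
```python
from h import *
s=grab("wrist","w6"); print(s["eef_pos"],s["opening"],s["contact_force"],s["wrist_torque"])
p,w=load("w6")
for v in (150,180,200): print([w[v,u].round(1).tolist() for u in (100,160,200,240,270,285,300,305,310,315)])
```

```text
[493.21848229 -14.70513253  78.89642403] 0.32601539483119335 [-0.25321274  0.05603992 -2.5195352 ] [-0.10259293 -0.04878107 -0.00318289]
[[558.0, 59.5, 63.5], [557.4, 33.8, 63.9], [557.0, 16.6, 64.7], [556.5, -0.2, 63.9], [556.3, -13.0, 64.6], [556.2, -19.4, 64.9], [556.0, -25.7, 64.5], [555.9, -27.9, 64.1], [555.8, -30.0, 64.1], [553.9, -33.7, 49.1]]
[[545.0, 62.1, 63.2], [544.3, 35.8, 63.2], [544.2, 17.9, 64.5], [543.8, 0.4, 64.8], [543.1, -12.5, 63.3], [543.0, -19.1, 63.6], [543.1, -25.6, 64.8], [543.1, -27.8, 64.9], [542.9, -30.0, 64.1], [540.0, -33.7, 50.8]]
[[536.1, 63.5, 63.9], [535.3, 37.0, 63.4], [534.9, 19.0, 63.7], [534.9, 0.9, 65.4], [534.1, -12.3, 63.4], [534.4, -18.9, 65.2], [533.9, -25.6, 64.2], [534.1, -27.8, 64.9], [534.0, -30.0, 64.8], [529.8, -33.9, 49.8]]
```

Request:
move_arm:
  plan:
    - [[0,0.012,0],0,25]
    - [[0,0.014,0],0,25]
    - [[0,0.014,0],0,25]
    - [[0,0.012,0],0,25]
    - [[0,0.004,0],0,25]

```text
clock: 6.57
eef_pos: [491.9, -70.8, 78.8]
tcp_rot: [3.141, -0.0, -0.024]
contact_force: [1.0, -0.2, -1.4]
opening: 0.322
```

Request:
move_arm:
  plan:
    - [[0,0,0],0,25]
    - [[0,0,0.003],0,25]
    - [[0,0,0.002],0,25]
    - [[0,0,0],0,25]
    - [[0,0,0],0,25]

```text
clock: 6.98
eef_pos: [491.7, -68.8, 73.5]
tcp_rot: [-3.141, 0.001, -0.023]
contact_force: [-0.1, -0.7, -2.1]
opening: 0.325
```

Run:
```python
from h import *
s=grab("wrist","w7"); print(s["eef_pos"],s["opening"],s["contact_force"],s["wrist_torque"])
p,w=load("w7")
for v in (150,180,200): print([w[v,u].round(1).tolist() for u in (40,50,70,100,160,200,240,270,285,300,305,310,315)])
```

```text
[491.69190547 -68.81274999  73.50530735] 0.3245322597380648 [-0.11885412 -0.65880264 -2.11916644] [-0.09590958  0.03760955 -0.04222846]
[[557.0, 31.2, 57.7], [556.9, 26.7, 58.1], [556.7, 18.2, 58.1], [556.4, 5.5, 57.9], [555.9, -20.5, 59.1], [555.5, -37.3, 58.6], [555.1, -54.4, 59.4], [554.8, -67.0, 58.7], [554.6, -73.4, 59.0], [554.5, -79.8, 59.1], [554.5, -81.8, 59.6], [554.3, -84.1, 58.3], [553.3, -87.0, 50.7]]
[[544.2, 33.8, 58.7], [544.1, 29.6, 58.5], [543.5, 22.0, 56.7], [543.7, 7.4, 59.0], [542.7, -18.1, 57.5], [542.6, -36.1, 58.9], [542.1, -53.5, 58.4], [541.8, -66.6, 58.7], [541.7, -73.2, 58.7], [541.6, -79.7, 59.1], [541.5, -81.9, 59.0], [541.5, -84.0, 59.4], [539.3, -87.3, 49.4]]
[[535.1, 36.5, 58.1], [535.1, 31.8, 58.4], [534.6, 23.5, 57.5], [534.4, 9.8, 57.9], [533.9, -17.3, 58.5], [533.5, -35.1, 58.4], [533.3, -53.1, 59.5], [532.7, -66.3, 58.4], [532.4, -73.0, 58.1], [532.6, -79.7, 59.3], [532.6, -81.9, 59.4], [532.5, -84.1, 59.4], [529.7, -87.4, 49.5]]
```

View pics/w7.png

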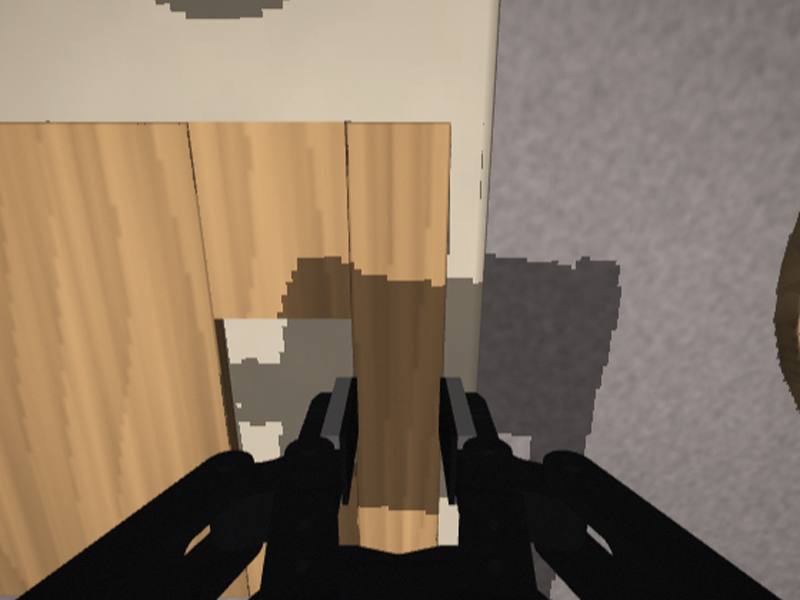

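The lid lies on the slab with its front edge at y≈-85 and rear at about 103 (box x≈112), top z≈58.5. I release it, rise, turn 90° and go back over the box.

Request:
move_arm:
  plan:
    - [[0,0,0.0005],0,40]
    - [[0,0,0],0,50]
    - [[0,0,0],0,50]
    - [[0,0,-0.01],0,50]
    - [[0,0,-0.03],0,50]

```text
clock: 7.45
eef_pos: [489.4, -69.0, 111.3]
tcp_rot: [-3.141, 0.006, -0.023]
contact_force: [0.5, 0.8, -0.5]
opening: 0.499
```

Request:
move_arm:
  plan:
    - [[0,0,-0.035],-6,50]
    - [[0,0,-0.035],-7,50]
    - [[0,0,0],-7,50]
    - [[0,0,0],-7,50]
    - [[0,0,0],-7,50]

```text
clock: 7.87
eef_pos: [492.4, -69.4, 185.2]
tcp_rot: [3.14, -0.002, 0.576]
contact_force: [0.4, 0.2, 0.1]
opening: 0.494
```

Request:
move_arm:
  plan:
    - [[0,0,0],-7,50]
    - [[0,0,0],-7,50]
    - [[0,0,0],-7,50]
    - [[0,0,0],-7,50]
    - [[0,0,0],-7,50]

```text
clock: 8.28
eef_pos: [491.9, -69.3, 184.2]
tcp_rot: [3.141, -0.0, 1.187]
contact_force: [0.8, -0.1, -0.2]
opening: 0.501
```

Request:
move_arm:
  plan:
    - [[0,0,0],-7,50]
    - [[0,0,0],-7,50]
    - [[0,0,0],-7,50]
    - [[0.035,0.0005,0],0,50]
    - [[0.035,0.0005,0],0,50]

```text
clock: 8.7
eef_pos: [494.7, 0.2, 184.2]
tcp_rot: [3.141, 0.0, 1.545]
contact_force: [0.4, -0.1, 0.0]
opening: 0.5
```

Request:
move_arm:
  plan:
    - [[0.035,0.0005,0],0,50]
    - [[0.035,0.0005,0],0,50]
    - [[0.035,0.0005,0],0,50]
    - [[0.035,0,0],0,50]
    - [[0,0,0],0,50]

```text
clock: 9.12
eef_pos: [499.7, 145.6, 184.5]
tcp_rot: [3.14, -0.002, 1.55]
contact_force: [0.8, 0.0, -0.6]
opening: 0.501
```

Run:
```python
from h import *
s=grab("wrist","w8"); print(s["eef_pos"],s["tcp_rot"],s["opening"],s["contact_force"])
```

```text
[499.74981831 145.55364935 184.45312533] [ 3.13971322e+00 -2.29777701e-03  1.55022846e+00] 0.5011120565196708 [ 0.76094455  0.03017413 -0.60339342]
```

View pics/w8.png

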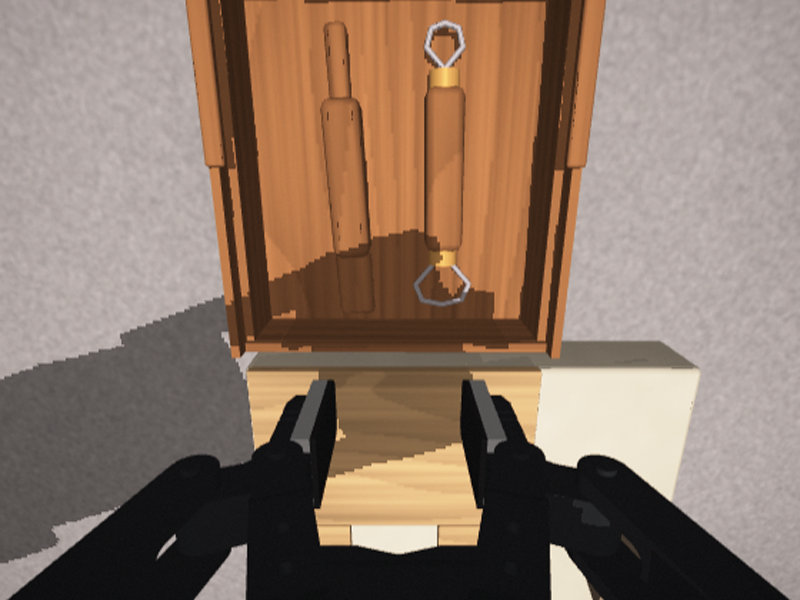

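The box is open. The loop tool's handle spans (427-464, 88-247) with its loops at (445,42) and (442,285), and the wooden tool is on the left at about (347,175).

Run:
```python
from h import *
a=ray("w8",[(427,92),(464,92),(426,243),(463,243)],32); print(a[:,:2]); m0=a[:2].mean(0);m1=a[2:].mean(0);print("centre",a.mean(0),"dir",m0-m1,np.degrees(np.arctan2(*(m0-m1)[:2])))
print("wood",ray("w8",[(337,110),(356,240)],34)[:,:2])
```

```text
[[517.8 257.9]
 [538.  257.5]
 [517.  175.1]
 [539.2 174.6]]
centre [528.    216.275  32.   ] dir [-0.2  82.85  0.  ] -0.13831181223490102
wood [[468.4 249.7]
 [475.2 178.1]]
```

Request:
move_arm:
  plan:
    - [[0.025,0.009,0],0,42]
    - [[0.025,0.009,0],0,42]
    - [[0.021,0.009,0],0,42]
    - [[0,0,0.02],-1.2,42]
    - [[0,0,0.025],0,42]
  grip_force: 30

```text
clock: 9.58
eef_pos: [530.1, 211.8, 140.2]
tcp_rot: [3.137, -0.002, 1.57]
contact_force: [0.4, 0.2, 0.4]
opening: 0.42
```

Request:
move_arm:
  plan:
    - [[0,0,0.025],0,42]
    - [[0,0,0.02],0,42]
    - [[0,0,0],0,42]
    - [[0,0,0],0,42]

```text
clock: 9.92
eef_pos: [527.5, 209.9, 93.2]
tcp_rot: [-3.14, 0.001, 1.568]
contact_force: [-0.2, 0.0, 0.1]
opening: 0.422
```

Run:
```python
from h import *
s=grab("wrist","w9"); print(s["eef_pos"],s["tcp_rot"],s["opening"],s["contact_force"])
```

```text
[527.46674359 209.91124289  93.15251041] [-3.13967427e+00  9.12759590e-04  1.56769394e+00] 0.42191527682050206 [-0.19372415  0.00214421  0.05334491]
```

View pics/w9.png

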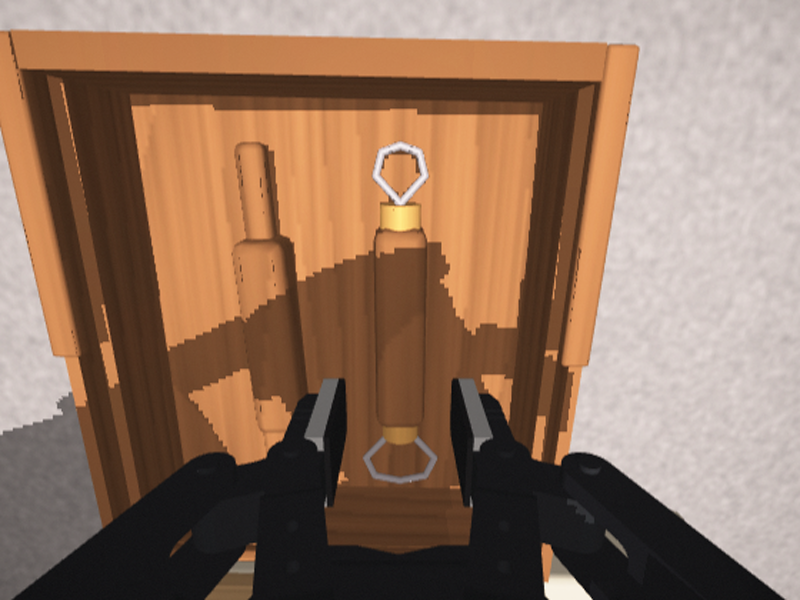

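The loop tool's handle is centred between the pads at column 400. I descend and grasp.

Request:
move_arm:
  plan:
    - [[0.006,0,0.02],0,42]
    - [[0,0,0.02],0,42]
    - [[0,0,0.015],0,42]
    - [[0,0,0.006],0,42]
    - [[0,0,0],0,42]

```text
clock: 10.38
eef_pos: [528.1, 216.7, 32.6]
tcp_rot: [-3.141, 0.0, 1.568]
contact_force: [0.4, 0.3, 0.4]
opening: 0.417
```

Request:
move_arm:
  plan:
    - [[0,0,0],0,35]
    - [[0,0,0],0,15]
    - [[0,0,0],0,15]
    - [[0,0,0],0,15]
    - [[0,0,0],0,15]

```text
clock: 10.8
eef_pos: [529.1, 217.2, 33.9]
tcp_rot: [3.139, -0.001, 1.568]
contact_force: [-0.2, -0.4, 7.6]
opening: 0.249
```

Request:
move_arm:
  plan:
    - [[0,0,0],0,15]
    - [[0,0,-0.005],0,15]
    - [[0,0,-0.01],0,15]
    - [[0,0,0],0,15]

```text
clock: 11.13
eef_pos: [528.9, 217.3, 49.4]
tcp_rot: [3.139, -0.001, 1.568]
contact_force: [0.5, -0.1, -1.1]
opening: 0.253
```

Request:
move_arm:
  plan:
    - [[0,0,-0.015],0,15]
    - [[0,0,-0.025],0,15]
    - [[0,0,-0.025],0,15]
    - [[0,0,-0.025],0,15]
    - [[0,0,-0.01],0,15]
  grip_force: 40

```text
clock: 11.55
eef_pos: [529.4, 217.5, 150.8]
tcp_rot: [3.137, -0.002, 1.568]
contact_force: [0.0, -0.4, -1.5]
opening: 0.249
```

Request:
move_arm:
  plan:
    - [[-0.015,0,0],0,15]
    - [[-0.03,0,0],0,15]
    - [[-0.035,0,0],0,15]
    - [[-0.035,0,0],0,15]
    - [[-0.035,0,0],0,15]

```text
clock: 11.97
eef_pos: [526.3, 64.8, 146.1]
tcp_rot: [-3.14, 0.0, 1.569]
contact_force: [0.3, -1.1, 0.1]
opening: 0.244
```

Request:
move_arm:
  plan:
    - [[-0.035,0,0],0,15]
    - [[-0.035,0,0],0,15]
    - [[-0.035,0,0],0,15]
    - [[-0.035,0,0],0,15]
    - [[-0.035,0,0],0,15]

```text
clock: 12.38
eef_pos: [525.6, -110.3, 146.1]
tcp_rot: [-3.14, -0.0, 1.568]
contact_force: [0.5, -0.2, -0.2]
opening: 0.247
```

Request:
move_arm:
  plan:
    - [[-0.035,0,0],0,15]
    - [[-0.035,0,0],0,15]
    - [[-0.035,0,0],0,15]
    - [[-0.035,0,0],0,15]
    - [[-0.035,0,0],0,15]

```text
clock: 12.8
eef_pos: [525.0, -285.1, 145.8]
tcp_rot: [-3.14, -0.001, 1.568]
contact_force: [0.0, 0.5, -0.6]
opening: 0.241
```

Request:
move_arm:
  plan:
    - [[-0.03,-0.004,0],0,15]
    - [[-0.02,0,0],0,15]
    - [[-0.01,0,0],0,15]
    - [[0,0,0],0,15]
    - [[0,0,0],0,15]

```text
clock: 13.22
eef_pos: [521.7, -342.6, 146.3]
tcp_rot: [-3.14, -0.001, 1.567]
contact_force: [0.1, -0.4, -1.0]
opening: 0.248
```

Run:
```python
from h import *
s=grab("wrist","w10"); print(s["eef_pos"],s["tcp_rot"],s["opening"],s["contact_force"])
```

```text
[ 521.69612503 -342.60158321  146.26094125] [-3.14017433e+00 -1.31241873e-03  1.56737977e+00] 0.24770084741594686 [ 0.06664979 -0.42246792 -1.03155963]
```

View pics/w10.png

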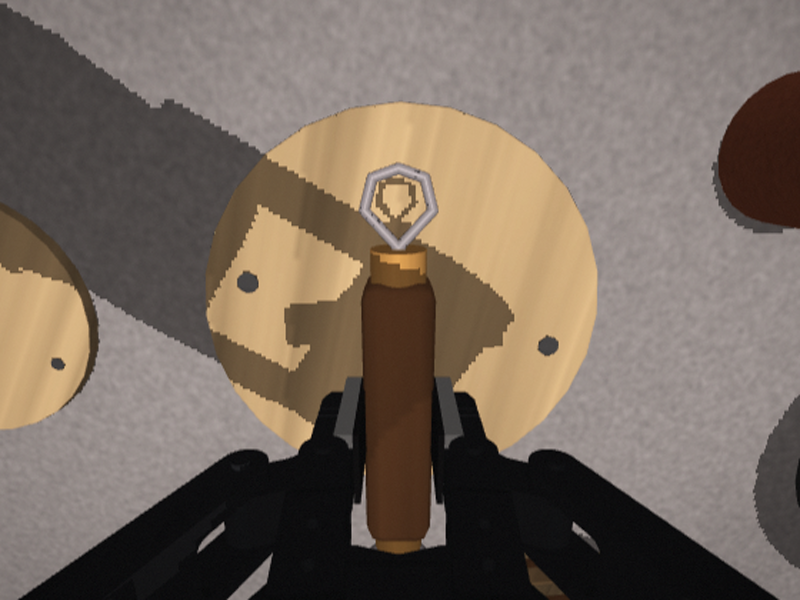

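The loop tool is held straight over the large bat, with its handle at columns 365-435. I check its height and level from depth.

Run:
```python
from h import *
p,w=load("w10")
for v in range(205,375,15): print(v,[w[v,u].round(1).tolist() for u in (272,279,286)])
```

```text
205 [[518.5, -300.1, 143.9], [521.4, -299.5, 146.1], [524.2, -300.0, 144.4]]
220 [[518.5, -305.6, 146.7], [521.3, -305.9, 146.0], [524.2, -305.9, 146.0]]
235 [[518.4, -312.2, 146.6], [521.3, -312.6, 145.5], [524.2, -312.3, 146.3]]
250 [[518.4, -318.9, 146.8], [521.3, -319.1, 146.2], [524.2, -319.0, 146.6]]
265 [[518.3, -325.7, 147.0], [521.3, -326.4, 145.7], [nan, nan, nan]]
280 [[518.2, -333.0, 146.7], [521.2, -333.3, 146.2], [524.3, -333.4, 146.0]]
295 [[518.1, -340.7, 146.3], [521.2, -341.2, 145.6], [524.3, -340.7, 146.4]]
310 [[518.0, -348.5, 146.1], [521.2, -348.6, 146.0], [524.3, -348.3, 146.5]]
325 [[518.0, -356.0, 146.8], [521.1, -356.5, 146.1], [524.3, -356.6, 146.0]]
340 [[517.9, -364.5, 146.4], [521.1, -365.0, 145.8], [524.3, -364.3, 146.7]]
355 [[517.7, -373.5, 145.9], [521.1, -373.3, 146.0], [524.4, -373.6, 145.7]]
370 [[517.7, -381.7, 146.5], [521.0, -381.9, 146.4], [524.4, -381.7, 146.6]]
```

It is level, with the tool's top at TCP height, so contact is expected at TCP z≈38.

Request:
move_arm:
  plan:
    - [[-0.008,0,0.015],0,15]
    - [[0,0,0.03],0,15]
    - [[0,0,0.03],0,15]
    - [[0,0,0.02],0,15]
    - [[0,0,0.007],0,15]

```text
clock: 13.68
eef_pos: [520.6, -348.8, 41.0]
tcp_rot: [-3.137, -0.003, 1.57]
contact_force: [-0.7, 0.6, -1.0]
opening: 0.248
```

Request:
move_arm:
  plan:
    - [[0,0,0],0,15]
    - [[0,0,0.002],0,15]
    - [[0,0,0.002],0,15]
    - [[0,0,0],0,15]

```text
clock: 14.02
eef_pos: [523.3, -351.4, 42.3]
tcp_rot: [3.14, 0.001, 1.569]
contact_force: [-0.0, 1.1, -0.7]
opening: 0.244
```

Request:
move_arm:
  plan:
    - [[0,0,0.001],0,15]
    - [[0,0,0.001],0,15]
    - [[0,0,0],0,15]

```text
clock: 14.27
eef_pos: [522.7, -351.2, 39.7]
tcp_rot: [3.141, 0.0, 1.568]
contact_force: [0.4, -0.5, -0.9]
opening: 0.251
```

Request:
move_arm:
  plan:
    - [[0,0,0.001],0,15]
    - [[0,0,0],0,15]
    - [[0,0,0],0,15]

```text
clock: 14.52
eef_pos: [522.5, -351.1, 38.3]
tcp_rot: [3.142, 0.0, 1.568]
contact_force: [-0.4, -0.4, -0.4]
opening: 0.243
```

Request:
move_arm:
  plan:
    - [[0,0,0.001],0,15]
    - [[0,0,0],0,15]
    - [[0,0,0],0,15]

```text
clock: 14.77
eef_pos: [522.6, -351.2, 38.0]
tcp_rot: [3.141, 0.0, 1.568]
contact_force: [-2.2, 1.4, 7.1]
opening: 0.243
```

Contact. I open slowly, then rise and back off.

Request:
move_arm:
  plan:
    - [[0,0,0],0,28]
    - [[0,0,0],0,34]
    - [[0,0,0],0,42]
    - [[0,0,0],0,45]
    - [[0,0,0],0,45]

```text
clock: 15.18
eef_pos: [522.5, -351.1, 37.2]
tcp_rot: [-3.142, -0.0, 1.568]
contact_force: [-0.0, 0.1, -0.0]
opening: 0.452
```

Request:
move_arm:
  plan:
    - [[0,0,-0.01],0,45]
    - [[0,0,-0.03],0,45]
    - [[0,0,-0.04],0,45]
    - [[0,0,-0.04],0,45]
    - [[0,0,-0.04],0,45]

```text
clock: 15.6
eef_pos: [522.2, -350.8, 199.6]
tcp_rot: [-3.141, -0.0, 1.568]
contact_force: [0.4, -1.1, 0.0]
opening: 0.452
```

Request:
move_arm:
  plan:
    - [[-0.03,0,-0.02],0,45]
    - [[-0.03,0,-0.02],0,45]
    - [[-0.03,0,-0.01],0,45]
    - [[-0.03,0,0],0,45]
    - [[0,0,0],0,45]

```text
clock: 16.02
eef_pos: [522.0, -476.2, 249.3]
tcp_rot: [3.139, 0.004, 1.566]
contact_force: [-0.7, 0.9, -0.7]
opening: 0.449
```

Run:
```python
from h import *
s=grab("wrist","w11"); print(s["eef_pos"],s["contact_force"],s["clock"]); grab("scene","s11"); grab("side","d11")
p,w=load("s11")
a=np.load("pics/s11.npz")["p"][150:330,60:420,::-1]; b=np.load("pics/d11.npz")["p"][110:310,150:400,::-1]
b=cv2.resize(b,(400,320)); a=cv2.resize(a,(400,200))
c=cv2.resize(np.load("pics/w11.npz")["p"][:,:,::-1],(400,300))
out=np.zeros((520,800,3),np.uint8); out[:200,:400]=a; out[200:,:400]=b; out[:300,400:]=c
cv2.imwrite("pics/fin.png",out)
p,w=load("d11")
m=(w[...,0]>400)&(w[...,0]<590)&(w[...,1]>-85)&(w[...,1]<112)&(w[...,2]>53)&(w[...,2]<65)
q=w[m]; A=np.c_[q[:,:2],np.ones(len(q))]; f=np.linalg.lstsq(A,q[:,2],rcond=None)[0]
print("lid",len(q),np.median(q[:,2]),"slopes",f[:2],cv2.minAreaRect(q[:,:2].astype(np.float32)))
for n in("w11","s11","d11"):
    p,w=load(n); m=(np.hypot(w[...,0]-522,w[...,1]+350)<85)&(w[...,2]>24)&(w[...,2]<60); q=w[m]
    if len(q)>20: print(n,"loop",len(q),np.median(q,0).round(1),cv2.minAreaRect(q[:,:2].astype(np.float32)))
    for nm,c in(("cup",(635,-33)),("mug",(765,-235)),("jar",(580,485))):
        for nn in (n,{"s11":"scene0","d11":"side0"}.get(n,n)):
            _,ww=load(nn); m=(np.hypot(ww[...,0]-c[0],ww[...,1]-c[1])<60)&(ww[...,2]>60); print(nn,nm,m.sum(),np.nanmean(ww[m],0).round(1) if m.any() else None)
```

```text
[ 522.02596093 -476.17179115  249.2978466 ] [-0.71721367  0.85993782 -0.68591726] 16.0167
lid 2288 58.10728408509928 slopes [ 0.00183734 -0.00121806] ((494.83099365234375, 13.5855712890625), (196.38267517089844, 188.5283966064453), 89.86068725585938)
w11 loop 2908 [ 522.2 -356.8   36.9] ((521.5249633789062, -368.8830261230469), (35.268062591552734, 132.0099639892578), 0.33569657802581787)
w11 cup 0 None
w11 cup 0 None
w11 mug 0 None
w11 mug 0 None
w11 jar 0 None
w11 jar 0 None
s11 loop 407 [ 530.4 -352.2   32.3] ((523.6058959960938, -354.3223876953125), (161.14613342285156, 36.30317687988281), 89.06095886230469)
s11 cup 867 [648.6 -19.5  91.3]
scene0 cup 863 [648.3 -19.6  91.4]
s11 mug 613 [ 760.2 -243.5   73.2]
scene0 mug 622 [ 759.4 -243.5   73.2]
s11 jar 725 [587.7 479.3  86. ]
scene0 jar 729 [587.7 479.4  85.8]
d11 loop 155 [ 518.4 -340.    35. ] ((518.114013671875, -354.14398193359375), (33.52766418457031, 159.9105224609375), 2.859102725982666)
d11 cup 479 [640.  -13.9  92.8]
side0 cup 477 [640.3 -13.9  92.9]
d11 mug 226 [ 745.8 -243.    74.1]
side0 mug 222 [ 746.1 -243.    73.8]
d11 jar 1027 [567.2 495.7  89.9]
side0 jar 1025 [567.2 495.7  90.1]
```

View pics/fin.png

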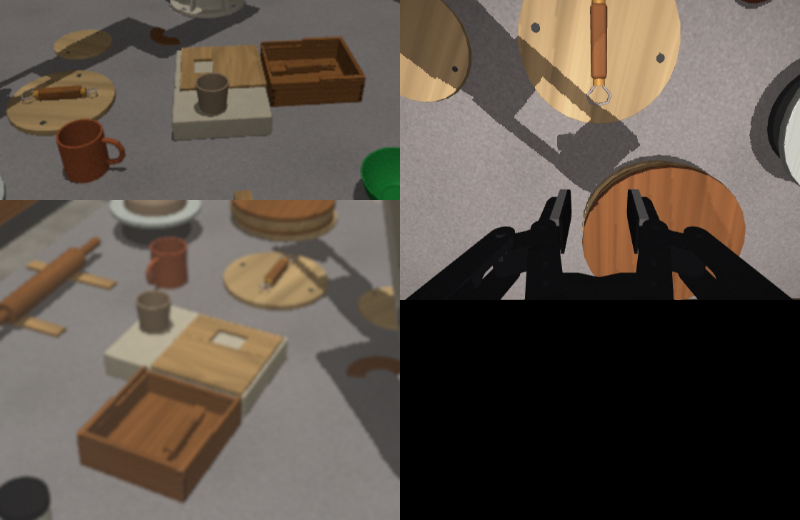

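The final montage shows the lid flat on the slab (slopes below 0.002, top z≈58), the loop tool mid-bat and the modelling tool still in the box. The bystanders haven't moved. I hand in.

```bash
python3 -c "
from rig import r,ticket
print(ticket.sign_off(), r.sense()['clock'])"
```

```text
the job is handed in; nothing more can be done
the job is handed in; nothing more can be done
```

The job is done and handed in at about 16 s of the 64 s allowed; no verdict was reported. I pinched the lid's front strip and lifted it 6 mm over the stop lip. I then pulled the lid out onto the slab, and moved the loop tool to the large bat, setting it down with a light contact (7 N).

Last checks from the camera depth:
- **Lid:** it lies flat on the slab, tilt about 0.002 rad, top at about 58 mm. Its rear edge is roughly 10 mm clear of the box. I worked that out from the front edge and the lid's length, because the box wall hid the rear edge itself.
- **Loop tool:** it is level and about 5 mm from the bat's centre. Its top was at about 38 mm when I released it, which puts its centre at about 26 mm. Depth readings afterwards were 32 to 37 mm, which I put down to mixed surface points on the rounded handle and loops.
- **Modelling tool:** it is still lying in the box, seen in the final picture but not measured again.
- **Cup, mug and jar:** all are within 1 mm of where they started.
- **Robot:** it is about 125 mm to the side of the loop tool at 249 mm height, touching nothing.

All the checks agreed apart from the loop tool's height readings.

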